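# Tip the tag sleeve down and hold the flap shut

### The job

The red tag sleeve has been left standing on end in the front compartment, so its sprung flap cannot close. With the gripper's fingers and without grasping or lifting anything, push the sleeve over so that it lies flat inside the compartment, then push the flap over until it is fully shut and finish while still holding it down with the fingers, so that I can turn the key. Leave the canister, the applicator and the green tags where they are.

Things in the scene. Friction and masses are not known exactly. Their poses are not given: they have to be found in the camera images.
- compartment: Fixed open aluminium box on the shelf, 110 (its x) x 250 (its y) x 60 mm high, walls and floor 5 mm thick (inside 100 x 240 mm). Origin: centre of its underside, on the shelf; z up. The flap's hinge runs along y on the top of its -x wall (the robot's side); a brass lock is on its +x wall.
- flap (a joint): Flap angle, rad: 0 shut (flat over the box, at a stop; upper face 64 mm above the shelf), 1.57 straight up, 1.9 open stop, leaning back to the robot. Starts open, 1.57 to 1.85. A spring opens it: it takes about 5 N at its free edge when nearly shut, less when open, and springs up again when let go; there is no latch.
- flap_edge (a point): Middle of the flap's free edge, on its outer face (upper when shut, facing the robot when open); moves with the flap. The flap is an aluminium plate 110 (hinge to free edge) x 250 mm, 4 mm thick, 0.2 kg, with a yellow stripe along this edge.
- flap_hinge (a point): Middle of the flap's hinge line, 60 mm above the shelf, at (-55, 0, 60) mm in the compartment's frame. The flap turns about the compartment's y here: from up, over to its +x.
- sleeve: Red plastic tag sleeve, a slim closed box 45 (its x) x 30 (its y) x 140 mm (its z), 0.09 kg. Loose; stands on end on the compartment's floor, 55 to 95 mm to +y of its middle, axes within 0.12 rad of the compartment's. Tips over its lower edge, past balance at 0.21 rad; room to lie down only towards the compartment's -y end. Origin: centre of its lower end; z along its length.
- sleeve_center (a point): Middle of the sleeve, 70 mm along its z from its origin.
- canister: Stainless pin canister, 64 mm diameter, 84 mm high, standing on the shelf beside or beyond the compartment. Origin: centre of its underside. A bystander.
- tag_a: Green plastic calf ear tag lying flat on the shelf: plate 45 x 55 mm, 4 mm thick, with a neck and an 8 mm high boss towards its +x. Origin: underside, near the middle. A bystander.
- tag_b: Green plastic calf ear tag lying flat on the shelf: plate 45 x 55 mm, 4 mm thick, with a neck and an 8 mm high boss towards its +x. Origin: underside, near the middle. A bystander.
- applicator: Silver plier-like tag applicator lying on the shelf beyond the compartment's -y end, about 230 (its x) x 78 x 22 mm high. Origin: underside, near the middle. A bystander.

How it is judged (in metres and radians):
On the way, in this order (a step that is already met when the one before it is completed fails the run):
1. the sleeve lies flat in the compartment while the flap is still open (angle between sleeve's own z axis and vertical between 1.4 and 1.75 rad and z of sleeve_center in the frame of compartment below 0.035 m and x of sleeve_center in the frame of compartment between -0.05 and 0.05 m and y of sleeve_center in the frame of compartment between -0.12 and 0.12 m and value of joint flap above 0.8 rad), for 0.2 s.
2. the flap is pushed shut over it (value of joint flap below 0.07 rad), for 0.2 s.
At the end, for the whole second after the job is handed in: The sleeve lies flat (within 10 degrees) on the compartment's floor, at rest; the flap is shut to within 0.07 rad and the fingers press on it with more than 1 N through the last second; each bystander is within 30 mm of where it was (angle between sleeve's own z axis and vertical between 1.4 and 1.75 rad and z of sleeve_center in the frame of compartment below 0.035 m and x of sleeve_center in the frame of compartment between -0.05 and 0.05 m and y of sleeve_center in the frame of compartment between -0.12 and 0.12 m and value of joint flap below 0.07 rad and contact force between the fingers and anything else above 1 N and linear speed of sleeve below 0.03 m/s and distance of each of canister, tag_a, tag_b, applicator from where it was at the start of the episode below 0.03 m); the arm keeps its last pose, push and grip.
It fails at once if the sleeve is lifted or carried (its middle more than 100 mm above the shelf) (height (world z) of sleeve_center above 0.1 m).
It fails at once if the canister, the applicator or a tag is shifted by more than 30 mm or lifted (distance of any of canister, tag_a, tag_b, applicator from where it was at the start of the episode above 0.03 m).
It fails at once if the canister is tipped (angle between canister's own z axis and vertical above 0.4 rad).
It also fails if it takes over 48 s, if anything falls off the work surface, if the arm or the gripper's body presses on something with over 40 N, if the wrist force passes 120 N, or if a joint passes its speed limit or range.

### The arm

A 6-joint arm with a two-finger parallel gripper is mounted at the origin on the work surface. World frame = base frame: x ahead of the robot, y to its left, z up, the work surface at z = 0. Lengths are in m, angles in degrees, forces in N, time in s.
With the tool pointing down it reaches from about 0.275 to 0.75 m from the base axis. Payload 10.2 kg.
Tool frame: the origin (TCP) lies midway between the tips of the shut fingers; the grasp point (between the pads) lies 19 mm behind it; z points along the fingers, y is the line along which they close (so a half turn about z gives the same grasp; the last joint's range is limited). The gripper opens to 85 mm and grips with 20 to 120 N. Pads are 22 mm wide; open, the fingers measure 114 mm over their backs; the gripper's body (76 mm by 85 mm) begins 54 mm behind the grasp point. The pads swing forward as they close: fully open they stand 13 mm farther back than shut.
Start: joints at [56.643, 17.928, 85.812, -0, 76.261, -12.8], TCP at [0.184, 0.492, 0.204] pointing down, gripper open.
Joint ranges: [-168.41, 168.41], [-55.51, 124.54], [10.69, 146.95], [-70.63, 250.63], [1, 178], [-165.06, 165.06]. Speed limits (degrees/s): [136.94, 136.94, 172.46, 180, 180, 180].

### API

Orientations are given as a 3x3 rotation matrix whose columns are the frame's x, y, z axes.
In Python, from plant import read_state, vision, order gives the robot as it stands.
- The arm moves only by the shell command python3 -m inch 'ROWS' [OPENING] [FORCE]. ROWS is JSON, a list that holds one entry, the list of rows, each a list of 6 numbers: the shift along the tool's x, y, z scaled (see below), then the turn, a rotation vector about the tool's x, y, z scaled (see below). A call has 1 to 12 rows; each row is the pose to reach, as a shift and turn from the pose commanded when the call began, along the tool's axes at that moment; what a row does not reach only later rows make up. The controller multiplies each number of a shift by 0.4 m and each number of a turn by 45 degrees. A row lasts 1/12 s, in which the tool goes at most 41.7 mm and 7.16 degrees, less where a joint would pass 70% of its speed; a pose out of reach is approached as far as the arm can. A call with a number of a shift or a turn outside -1 to 1 is refused whole. A call with a gripper value outside its range is refused whole. OPENING is the opening, from 0 (shut) to 1 (fully open), set as the call begins (- or left out, the last holds). The fingers move at their own pace and stop on an object; FORCE is the grip in N (left out, the last holds). Time passes only in rows, so rows that repeat a pose let the fingers close. It gives the time, the measured TCP pose, the force, the opening and the grip force at its end, in the units of the state.
- read_state(): the state, without advancing time (a new reading comes with each control period).
- vision.read_camera(name): name is "side" or "top"; returns (picture, depth): 480x640x3 uint8, red, green, blue; 480x640 float32, m along the optical axis (not along the pixel's ray), 0 where there is no reading.
- vision.camera_model(name): a dict with "camera_matrix" (3x3 intrinsics, pixels), "rvec" (rotation vector, rad) and "tvec" (3), from world to camera coordinates, as OpenCV has them. Camera axes: x right, y down, z forward; pixel columns grow to the right and rows downward; lengths in m; the calibration is good to about 2 mm. A picture is of the moment at which its call begins. camera_model takes no time and is no camera call.
- order.close_job(): hands the job in; it is judged then, once.
The state is a dict: "time": time; "joint_pos": joint angles; "qd": joint speeds; "joint_efforts": joint torques, N m; "ee_pos": TCP position; "tcp_rot": TCP orientation; "ft_force": force on the tool from outside, world axes, zero at the start; "wrist_torque": the same for the moment, N m; "finger_gap": finger opening in m; "grasp_force": force on a finger pad.
Only numpy, scipy, OpenCV 4.12 (cv2) and the standard library are available. Lean on these libraries where they do the work, as an engineer would, in place of code of your own. Each camera call takes 0.05 s, during which the arm holds its last target. There are 200 camera calls.

## Working session

There is one attempt and no reset: what is moved stays moved. The work goes in short steps, Python scripts to look and compute and a shell command to move; the robot and the scene stay as the last step left them, time stands still between calls to the robot, and variables do not carry over. Pictures are saved under pics/ and viewed, at most 12 in all, crops included, and the job is handed in when it is done.

```bash
mkdir -p pics; ls
cat > h.py <<'E'
import numpy as np, cv2
from plant import read_state, vision, order
def world(cam, depth, pts):
    m=vision.camera_model(cam);K=np.array(m["camera_matrix"]);R=cv2.Rodrigues(np.array(m["rvec"],float))[0];t=np.array(m["tvec"],float).ravel()
    out=[]
    for u,v in pts:
        w=depth[int(v)-1:int(v)+2,int(u)-1:int(u)+2]; d=np.median(w[w>0]) if (w>0).any() else np.nan
        out.append(R.T@(np.linalg.inv(K)@[u,v,1]*d-t))
    return np.array(out)
def snap(cam,name):
    p,d=vision.read_camera(cam); cv2.imwrite(f"pics/{name}.png",p[:,:,::-1]); np.save(f"pics/{name}.npy",d); return p,d
E
python3 - <<'E'
from h import *
np.set_printoptions(precision=4,suppress=True)
snap("top","top0");snap("side","side0")
s=read_state();print(s["ee_pos"],s["tcp_rot"],s["time"])
E
```

```text
pics
[0.1842 0.4913 0.2034] [[-0.9363  0.3511 -0.0006]
 [ 0.3511  0.9363 -0.001 ]
 [ 0.0003 -0.0011 -1.    ]] 0.1
```

View pics/top0.png

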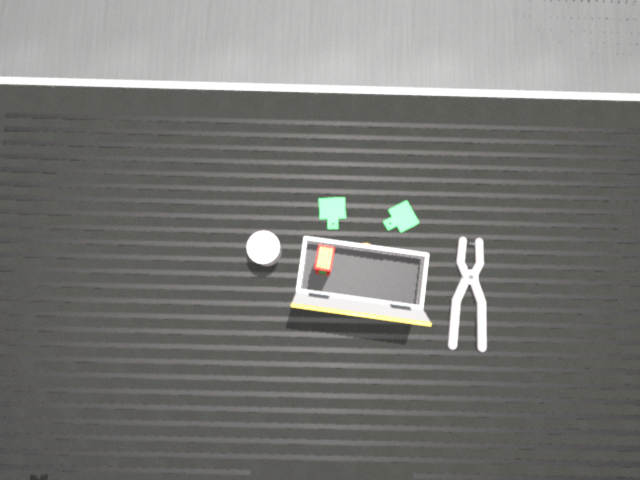

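View pics/side0.png

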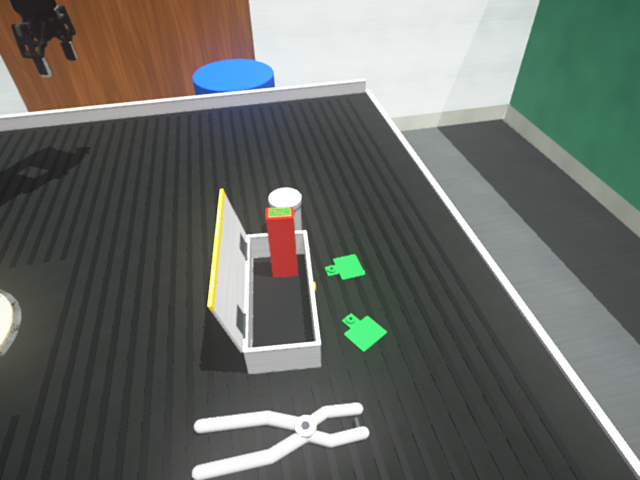

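Top view: the compartment has rim corners at about (303,238) and (429,253). The yellow flap edge runs (292,306)–(431,324), the sleeve top is at (325,258), and the canister is at (264,247). In the side view the sleeve top is at (281,212). Next I'll get positions from the depth.

Run:
```python
from h import *
np.set_printoptions(precision=4,suppress=True)
d=np.load("pics/top0.npy");p=cv2.imread("pics/top0.png")[:,:,::-1].astype(int)
print(world("top",d,[(304,240),(427,254),(365,246),(418,304),(325,251),(325,258),(325,265),(264,247),(360,275),(294,305),(362,315),(429,323),(332,210),(467,277)]))
ds=np.load("pics/side0.npy");ps=cv2.imread("pics/side0.png")[:,:,::-1].astype(int)
def cloud(cam,d,mask):
    m=vision.camera_model(cam);K=np.array(m["camera_matrix"]);R=cv2.Rodrigues(np.array(m["rvec"],float))[0];t=np.array(m["tvec"],float).ravel()
    v,u=np.nonzero(mask&(d>0));return ((np.linalg.inv(K)@np.stack([u,v,np.ones(len(u))])*d[v,u]).T-t)@R
for cam,dd,pp in (("top",d,p),("side",ds,ps)):
    r,g,b=pp[...,0],pp[...,1],pp[...,2]
    y=(r>150)&(g>130)&(b<90);red=(r>130)&(b<90)&(g<210)&~y
    if cam=="top": sl=np.zeros_like(red);sl[243:275,312:337]=1; y2=y.copy(); y2[:288]=0
    else: sl=np.zeros_like(red);sl[205:280,260:300]=1; y2=y.copy();y2[:,245:]=0;y2[:185]=0;y2[:,:200]=0
    c=cloud(cam,dd,sl& (r>130)&(b<110));print(cam,"sleeve",len(c),c.min(0),c.max(0))
    top=c[c[:,2]>0.135];print("top face",len(top),top.mean(0),cv2.minAreaRect(top[:,:2].astype(np.float32)))
    c=cloud(cam,dd,y2);print("stripe",len(c),np.percentile(c,[1,50,99],axis=0))
# rim: points z 0.055-0.064 in top
m=np.zeros(d.shape,bool);m[232:312,290:435]=1
c=cloud("top",d,m);rim=c[(c[:,2]>0.05)&(c[:,2]<0.066)];print("rim",cv2.minAreaRect(rim[:,:2].astype(np.float32)),len(rim))
print(cv2.boxPoints(cv2.minAreaRect(rim[:,:2].astype(np.float32))))
```

```text
[[ 0.6152  0.0665  0.0592]
 [ 0.5932 -0.1792  0.0582]
 [ 0.6059 -0.0552  0.061 ]
 [ 0.4944 -0.1654  0.0332]
 [ 0.5851  0.0243  0.1456]
 [ 0.5722  0.024   0.146 ]
 [ 0.5594  0.0237  0.1448]
 [ 0.5964  0.1429  0.085 ]
 [ 0.5516 -0.0496  0.0053]
 [ 0.4853  0.0771  0.166 ]
 [ 0.4705 -0.0439  0.1679]
 [ 0.4592 -0.163   0.1664]
 [ 0.6871  0.0114  0.004 ]
 [ 0.5517 -0.2678  0.0215]]
top sleeve 62 [0.5485 0.0033 0.0021] [0.6121 0.0461 0.1494]
top face 14 [0.5535 0.0272 0.1419] ((0.5642068982124329, 0.01621013879776001), (0.02057863585650921, 0.049203429371118546), 48.96857833862305)
stripe 13 [[ 0.4644 -0.0639 -0.0033]
 [ 0.4742  0.0189  0.0007]
 [ 0.4808  0.0792  0.004 ]]
side sleeve 1678 [ 0.5501  0.0035 -0.0015] [0.6094 0.2287 0.1476]
top face 271 [0.5729 0.015  0.1427] ((0.5741803646087646, 0.022951297461986542), (0.03232645243406296, 0.045257922261953354), 79.32377624511719)
stripe 311 [[ 0.4303 -0.1674 -0.001 ]
 [ 0.468  -0.035   0.1615]
 [ 0.489   0.3151  0.1668]]
rim ((0.5542317628860474, -0.051570191979408264), (0.25052252411842346, 0.11466580629348755), 83.45533752441406) 1087
[[ 0.483  -0.1695]
 [ 0.5969 -0.1825]
 [ 0.6255  0.0663]
 [ 0.5115  0.0794]]
```

Run:
```python
import cv2
p=cv2.imread("pics/top0.png");cv2.imwrite("pics/crop0.png",cv2.resize(p[225:335,275:445],(780,505),interpolation=cv2.INTER_CUBIC))
```

```text
(no output)
```

View pics/crop0.png

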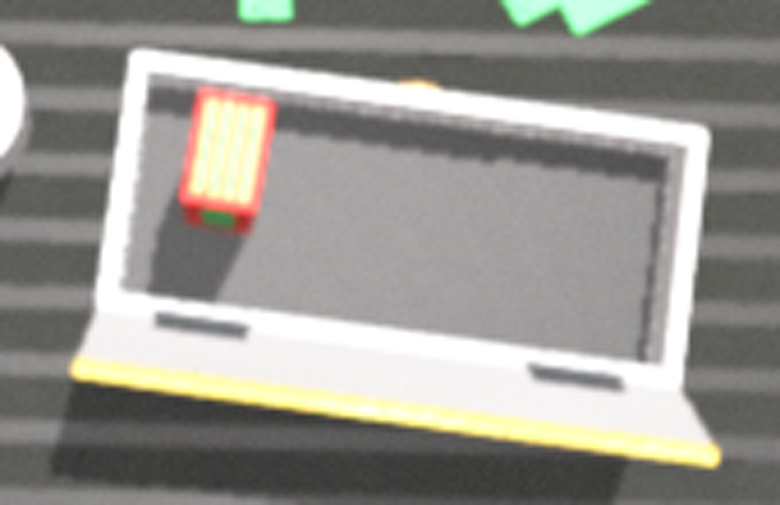

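Checks: rim height is 60 mm and the box measures about 250 x 112 mm. The sleeve top is at 0.145 m and the canister top at 0.085 m, so all of these agree with the given sizes. Compartment centre is (0.5566, -0.0518) with yaw about -6.55°. The sleeve is at compartment (0.007, 0.077).

```bash
cat >> h.py <<'E'
yaw=np.radians(-6.55);Rc=np.array([[np.cos(yaw),-np.sin(yaw),0],[np.sin(yaw),np.cos(yaw),0],[0,0,1]]);C=np.array([.5566,-.0518,0])
def go(*targets):
    "print row shifts (units) from the measured pose to compartment-frame targets"
    np.set_printoptions(precision=4,suppress=True)
    s=read_state();R=np.array(s["tcp_rot"]);p=np.array(s["ee_pos"])
    print("t",s["time"],"comp",Rc.T@(p-C),"F",Rc.T@np.array(s["ft_force"]),"gap",s["finger_gap"])
    D=Rc@np.diag([-1,1,-1]);print("turn units",cv2.Rodrigues(R.T@D)[0].ravel()/np.radians(45))
    for t in targets: print(t,R.T@(C+Rc@np.array(t)-p)/.4)
E
python3 -c "
from h import *
go((0.007,0.12,0.21))"
```

```text
t 0.1 comp [-0.4319  0.4971  0.2034] F [-0.5613 -0.2932 -0.1378] gap 0.08548737809642645
turn units [-0.0014 -0.0005 -0.3113]
(0.007, 0.12, 0.21) [-1.2929 -0.6492 -0.0161]
```

```bash
python3 -m inch '[[[-0.03,-0.015,-0.01,0,0,-0.03],[-0.09,-0.045,-0.02,0,0,-0.06],[-0.16,-0.08,-0.02,0,0,-0.1],[-0.24,-0.12,-0.02,0,0,-0.14],[-0.32,-0.16,-0.02,0,0,-0.18],[-0.40,-0.2,-0.02,0,0,-0.22],[-0.48,-0.24,-0.02,0,0,-0.26],[-0.56,-0.28,-0.02,0,0,-0.29],[-0.64,-0.32,-0.02,0,0,-0.31],[-0.71,-0.36,-0.02,0,0,-0.31],[-0.76,-0.385,-0.02,0,0,-0.31],[-0.78,-0.395,-0.02,0,0,-0.31]]]' 0 30
python3 -c "
from h import *
go((0.007,0.12,0.21))"
```

```text
time: 1.1
ee_pos: [0.4225, 0.2319, 0.2115]
tcp_rot: [[-0.993, 0.118, -0.0], [0.118, 0.993, -0.001], [0.0, -0.001, -1.0]]
ft_force: [0.1, -0.3, -0.8]
finger_gap: 0.0
grasp_force: 0.0
t 1.1 comp [-0.1656  0.2666  0.2115] F [ 0.0885 -0.277  -0.7993] gap 2.678830164862098e-05
turn units [-0.0008 -0.0005 -0.005 ]
(0.007, 0.12, 0.21) [-0.4328 -0.3647  0.0039]
```

```bash
python3 -m inch '[[[-0.02,-0.02,0,0,0,0],[-0.07,-0.06,0,0,0,0],[-0.13,-0.11,0,0,0,0],[-0.2,-0.17,0,0,0,0],[-0.27,-0.23,0,0,0,0],[-0.34,-0.29,0,0,0,0],[-0.39,-0.33,0,0,0,0],[-0.42,-0.355,0,0,0,0],[-0.43,-0.36,0,0,0,0],[-0.43,-0.36,0,0,0,0],[-0.43,-0.36,0,0,0,0]]]'
python3 -c "
from h import *
snap('side','side1')
go((0.007,0.12,0.115))"
```

```text
time: 2.02
ee_pos: [0.5747, 0.0724, 0.2118]
tcp_rot: [[-0.993, 0.114, -0.001], [0.114, 0.993, 0.0], [0.001, 0.0, -1.0]]
ft_force: [0.1, 0.1, -0.2]
finger_gap: -0.0001
grasp_force: 0.0
t 2.0667 comp [0.0037 0.1256 0.212 ] F [-0.471   0.5673  0.0751] gap 9.57291635066036e-05
turn units [ 0.0003 -0.0004  0.0006]
(0.007, 0.12, 0.115) [-0.0084 -0.014   0.2425]
```

View pics/side1.png

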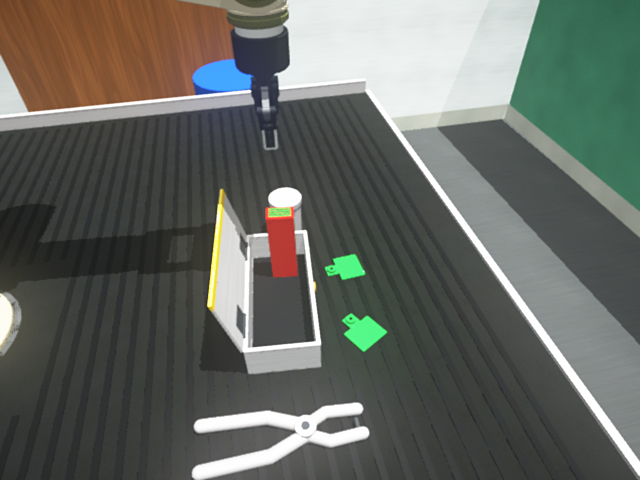

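Fingers are at (270,145), above and beyond the sleeve and clear of it, in line with its x. Now lower.

```bash
python3 -m inch '[[[-0.008,0,0.02,0,0,0],[-0.008,0,0.06,0,0,0],[-0.008,0,0.11,0,0,0],[-0.008,0,0.16,0,0,0],[-0.008,0,0.2,0,0,0],[-0.008,0,0.23,0,0,0],[-0.008,0,0.24,0,0,0],[-0.008,0,0.24,0,0,0]]]'
python3 -m inch '[[[0,-0.01,0,0,0,0],[0,-0.02,0,0,0,0],[0,-0.03,0,0,0,0],[0,-0.04,0,0,0,0],[0,-0.05,0,0,0,0],[0,-0.06,0,0,0,0],[0,-0.068,0,0,0,0],[0,-0.076,0,0,0,0],[0,-0.084,0,0,0,0],[0,-0.092,0,0,0,0],[0,-0.1,0,0,0,0],[0,-0.1,0,0,0,0]]]'
python3 -c "
from h import *
snap('side','side2')
go((0.007,0.08,0.115))"
```

```text
time: 2.73
ee_pos: [0.5777, 0.0715, 0.1149]
tcp_rot: [[-0.993, 0.114, -0.002], [0.114, 0.993, 0.0], [0.002, -0.0, -1.0]]
ft_force: [-0.1, 0.6, 0.2]
finger_gap: -0.0001
grasp_force: 0.0
time: 3.73
ee_pos: [0.5739, 0.0306, 0.1159]
tcp_rot: [[-0.993, 0.116, -0.0], [0.116, 0.993, -0.0], [0.0, -0.0, -1.0]]
ft_force: [0.2, 0.9, 0.5]
finger_gap: 0.0004
grasp_force: 0.1
t 3.7833 comp [0.0077 0.0841 0.1159] F [ 0.0558  0.4373 -0.6914] gap -0.00016794809994614355
turn units [ 0.     -0.0001 -0.0018]
(0.007, 0.08, 0.115) [ 0.0018 -0.0103  0.0022]
```

View pics/side2.png

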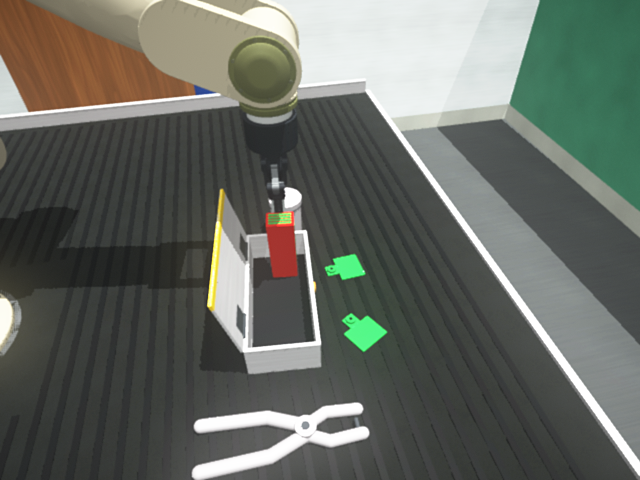

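The sleeve top has moved to (281,218), so it has started to tilt, with the fingers behind it. Keep pushing.

```bash
python3 -m inch '[[[0,-0.008,0,0,0,0],[0,-0.016,0,0,0,0],[0,-0.024,0,0,0,0],[0,-0.032,0,0,0,0],[0,-0.04,0,0,0,0],[0,-0.048,0,0,0,0],[0,-0.056,0,0,0,0],[0,-0.064,0,0,0,0],[0,-0.072,0,0,0,0],[0,-0.072,0,0,0,0],[0,-0.072,0,0,0,0],[0,-0.072,0,0,0,0]]]'
python3 -c "
from h import *
snap('side','side3')
go((0.007,0.06,0.23),(-.13,0.0,0.23))"
```

```text
time: 4.78
ee_pos: [0.5706, 0.0026, 0.1159]
tcp_rot: [[-0.993, 0.115, 0.0], [0.115, 0.993, 0.0], [-0.0, 0.0, -1.0]]
ft_force: [0.3, -0.0, 0.5]
finger_gap: 0.0
grasp_force: 0.0
t 4.8333 comp [0.0077 0.0557 0.1159] F [ 0.1832 -0.4894  0.3884] gap -5.370474214959485e-05
turn units [ 0.0001 -0.     -0.0011]
(0.007, 0.06, 0.23) [ 0.0017  0.0107 -0.2853]
(-0.13, 0.0, 0.23) [ 0.3441 -0.1396 -0.2853]
```

View pics/side3.png

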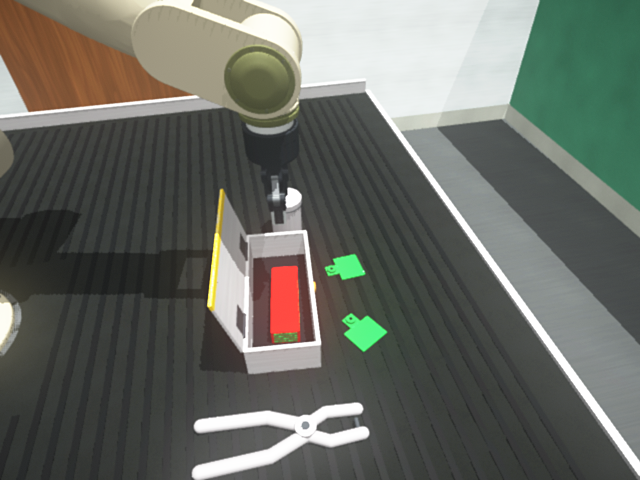

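The sleeve lies flat in the compartment, spanning (271–299, 266–342) in the picture. Now go up and over to the robot's side of the flap.

```bash
python3 -m inch '[[[0,0,-0.03,0,0,0],[0,0,-0.1,0,0,0],[0,0,-0.18,0,0,0],[0,0,-0.26,0,0,0],[0.03,-0.01,-0.32,0,0,0],[0.09,-0.035,-0.34,0,0,0],[0.16,-0.065,-0.34,0,0,0],[0.23,-0.09,-0.34,0,0,0],[0.3,-0.12,-0.34,0,0,0],[0.335,-0.135,-0.34,0,0,0],[0.345,-0.14,-0.34,0,0,0],[0.345,-0.14,-0.34,0,0,0]]]'
python3 -c "
from h import *
p,d=vision.read_camera('side')
print((world('side',d,[(285,270),(285,290),(285,325),(220,240),(223,195)])-C)@Rc)
go((-.13,0.0,0.14))"
```

```text
time: 5.83
ee_pos: [0.4268, -0.0373, 0.2523]
tcp_rot: [[-0.993, 0.116, 0.001], [0.116, 0.993, -0.0], [-0.001, -0.0, -1.0]]
ft_force: [0.6, 0.4, -0.3]
finger_gap: -0.0002
grasp_force: 0.0
[[ 0.0100465   0.05023951  0.03644622]
 [ 0.00786055  0.0047324   0.03543983]
 [ 0.00449369 -0.0671966   0.03519978]
 [-0.0805469   0.00607275  0.15820583]
 [-0.08170811  0.11367023  0.16167711]]
t 5.8833 comp [-0.1299 -0.0003  0.2522] F [0.8261 0.7449 0.5272] gap -3.5713679492918944e-05
turn units [-0.0001  0.0012 -0.0018]
(-0.13, 0.0, 0.14) [0.0004 0.0007 0.2805]
```

Sleeve upper face measures 35 mm and level, so it is lying flat. Flap edge is at x≈-0.082. Next, lower behind the flap and push it over.

```bash
python3 -m inch '[[[0,0,0.03,0,0,0],[0,0,0.08,0,0,0],[0,0,0.14,0,0,0],[0,0,0.2,0,0,0],[0,0,0.25,0,0,0],[0,0,0.275,0,0,0],[0,0,0.28,0,0,0],[0,0,0.28,0,0,0]]]'
python3 -m inch '[[[-0.015,0,0,0,0,0],[-0.04,0,0,0,0,0],[-0.065,0,0,0,0,0],[-0.09,0,0,0,0,0],[-0.115,0,0,0,0,0],[-0.14,0,0,0,0,0],[-0.165,0,0,0,0,0],[-0.19,0,0,0,0,0],[-0.215,0,0,0,0,0],[-0.24,0,0,0,0,0],[-0.26,0,0,0,0,0],[-0.28,0,0,0,0,0]]]'
python3 -c "
from h import *
go((-.003,0,.131),(.010,0,.117),(.020,0,.1),(.026,0,.083),(.029,0,.072),(.03,0,.064))"
```

```text
time: 6.55
ee_pos: [0.4275, -0.037, 0.1394]
tcp_rot: [[-0.993, 0.115, -0.001], [0.115, 0.993, 0.001], [0.001, 0.0, -1.0]]
ft_force: [-0.0, -0.2, -0.1]
finger_gap: -0.0005
grasp_force: 0.0
time: 7.55
ee_pos: [0.5395, -0.0502, 0.1405]
tcp_rot: [[-0.993, 0.115, 0.001], [0.115, 0.993, -0.0], [-0.001, -0.0, -1.0]]
ft_force: [-0.2, 0.9, -0.4]
finger_gap: 0.0
grasp_force: 0.0
t 7.55 comp [-0.0171 -0.0003  0.1405] F [-0.2635  0.8783 -0.4024] gap 3.168525120596459e-05
turn units [-0.0002  0.0016 -0.0011]
(-0.003, 0, 0.131) [-0.0353  0.0009  0.0237]
(0.01, 0, 0.117) [-0.0678  0.0009  0.0588]
(0.02, 0, 0.1) [-0.0927  0.0009  0.1013]
(0.026, 0, 0.083) [-0.1077  0.001   0.1438]
(0.029, 0, 0.072) [-0.1151  0.001   0.1713]
(0.03, 0, 0.064) [-0.1176  0.001   0.1913]
```

```bash
python3 -c "
from h import *
snap('side','side4')"
```

```text
(no output)
```

View pics/side4.png

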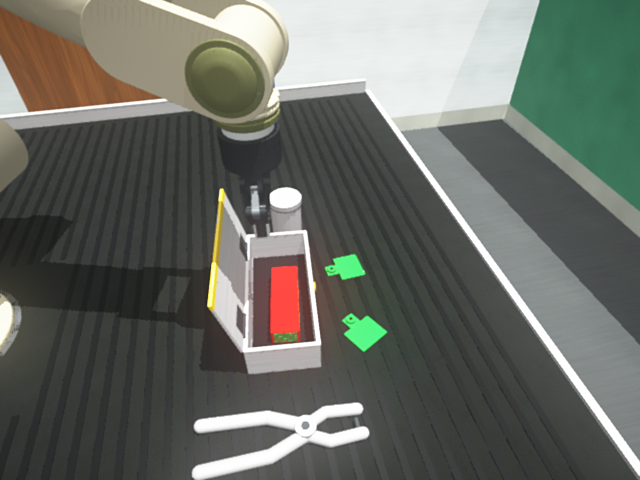

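The flap still looks open (edge at (222,190)–(212,308)), while the fingers appear at (262,230). I'll project the TCP and check depth before going on.

```bash
python3 -c "
from h import *
np.set_printoptions(precision=4,suppress=True)
m=vision.camera_model('side')
s=read_state();print(s['time'],s['ee_pos'])
P=np.array([s['ee_pos'],C+Rc@[-.08,0,.166],C+Rc@[-.08,.125,.166],C+Rc@[-.08,-.125,.166],C+Rc@[.055,.125,.06],C+Rc@[-.055,-.125,.06]])
print(cv2.projectPoints(P,np.array(m['rvec'],float),np.array(m['tvec'],float),np.array(m['camera_matrix']),None)[0].reshape(-1,2))
d=np.load('pics/side4.npy')
pts=[(258,212),(262,228),(268,234),(258,190),(255,205),(220,195),(213,300),(217,250),(235,270)]
for q,w in zip(pts,(world('side',d,pts)-C)@Rc):print(q,w)
d=np.load('pics/side2.npy');print((world('side',d,[(277,195),(275,185)])-C)@Rc)
"
```

```text
7.6 [ 0.5403 -0.0504  0.1403]
[[264.6424 248.2422]
 [219.2379 238.8312]
 [224.0063 188.8077]
 [212.8721 305.6124]
 [306.4935 230.1589]
 [243.8491 351.4892]]
(258, 212) [-0.0137 -0.0617  0.2593]
(262, 228) [-0.0151 -0.015   0.1933]
(268, 234) [-0.0082 -0.0078  0.1748]
(258, 190) [-0.0116 -0.0427  0.2786]
(255, 205) [-0.0168 -0.0539  0.2644]
(220, 195) [-0.0854  0.1071  0.1669]
(213, 300) [-0.0814 -0.1125  0.1621]
(217, 250) [-0.0819 -0.0226  0.1651]
(235, 270) [-0.0662 -0.0024  0.1008]
[[0.009  0.0357 0.2112]
 [0.0078 0.0253 0.2365]]
```

```bash
python3 -c "
from h import *
np.set_printoptions(precision=4,suppress=True)
m=vision.camera_model('side')
f=lambda P:cv2.projectPoints(np.array(P),np.array(m['rvec'],float),np.array(m['tvec'],float),np.array(m['camera_matrix']),None)[0].reshape(-1,2)
print('side1 tcp',f([C+Rc@[.0037,.1256,.212]]),'side3',f([C+Rc@[.0077,.0557,.1159]]))
a=cv2.imread('pics/side1.png')[90:170,230:310];b=cv2.imread('pics/side4.png')[180:260,205:305]
cv2.imwrite('pics/crop4.png',np.hstack([cv2.resize(a,(350,480)),cv2.resize(b,(450,480))]))
d=np.load('pics/side4.npy')
for v in range(228,256,4):print(v,(world('side',d,[(264,v),(268,v)])-C)@Rc)
"
```

```text
side1 tcp [[271.8055 161.7112]] side3 [[280.2698 234.4292]]
228 [[-0.0124 -0.0142  0.1923]
 [-0.0072 -0.0075  0.1859]]
232 [[-0.013  -0.0152  0.1857]
 [-0.0079 -0.0071  0.178 ]]
236 [[-0.0139 -0.0129  0.1761]
 [-0.0086 -0.0076  0.1708]]
240 [[-0.0248  0.1194  0.0489]
 [-0.0176  0.1203  0.0473]]
244 [[-0.0258  0.1201  0.0383]
 [-0.0184  0.1197  0.0378]]
248 [[-0.0268  0.1196  0.0285]
 [-0.0194  0.1196  0.0277]]
252 [[-0.0278  0.1192  0.0185]
 [-0.0203  0.1198  0.0171]]
```

View pics/crop4.png

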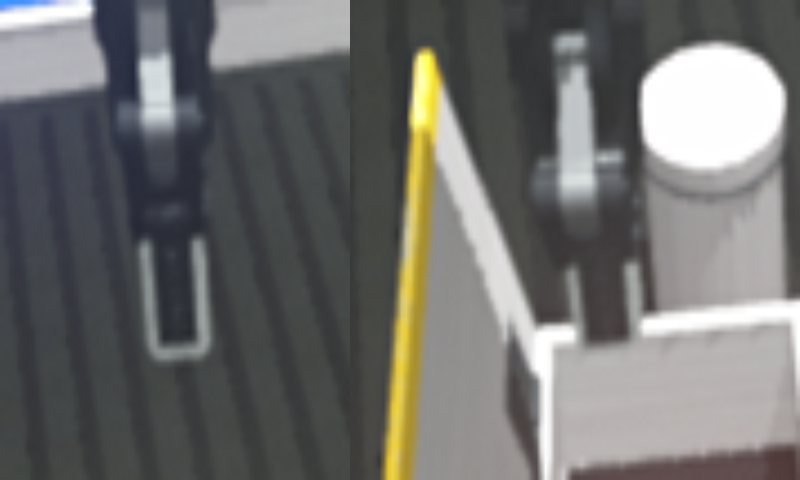

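The crop shows the visible fingertips at z≈0.167 while the TCP reads 0.140. The real tip is therefore about 27 mm above the reported TCP, and it passed just over the flap edge (0.168) without touching it. I'll go back and repeat the push 27 mm lower.

```bash
python3 -m inch '[[[0,0,-0.03,0,0,0],[0,0,-0.07,0,0,0],[0.02,0,-0.09,0,0,0],[0.07,0,-0.09,0,0,0],[0.13,0,-0.09,0,0,0],[0.19,0,-0.09,0,0,0],[0.25,0,-0.09,0,0,0],[0.28,0,-0.09,0,0,0],[0.29,0,-0.08,0,0,0],[0.29,0,-0.04,0,0,0],[0.29,0,0.02,0,0,0],[0.29,0,0.06,0,0,0]]]'
python3 -m inch '[[[0,0,0,0,0,0],[-0.015,0,0,0,0,0],[-0.035,0,0,0,0,0],[-0.055,0,0,0,0,0],[-0.075,0,0,0,0,0],[-0.09,0,0,0,0,0],[-0.105,0,0,0,0,0],[-0.12,0,0,0,0,0],[-0.135,0,0,0,0,0],[-0.15,0,0,0,0,0],[-0.165,0,0,0,0,0],[-0.165,0,0,0,0,0]]]'
python3 -c "
from h import *
p,d=snap('side','side5')
go((-.018,0,.115))"
```

```text
time: 8.6
ee_pos: [0.4228, -0.0367, 0.1144]
tcp_rot: [[-0.993, 0.115, -0.0], [0.115, 0.993, 0.0], [0.0, 0.0, -1.0]]
ft_force: [0.0, 0.1, -0.5]
finger_gap: 0.0002
grasp_force: 0.0
time: 9.6
ee_pos: [0.4895, -0.0445, 0.1158]
tcp_rot: [[-0.993, 0.115, 0.0], [0.115, 0.993, -0.0], [-0.0, -0.0, -1.0]]
ft_force: [-1.0, -0.0, 0.0]
finger_gap: -0.0002
grasp_force: 0.1
t 9.65 comp [-0.068  -0.0004  0.1158] F [-1.239  -0.6648  1.4067] gap -4.1732544038513905e-05
turn units [-0.      0.0001 -0.0012]
(-0.018, 0, 0.115) [-0.125   0.001   0.0019]
```

View pics/side5.png

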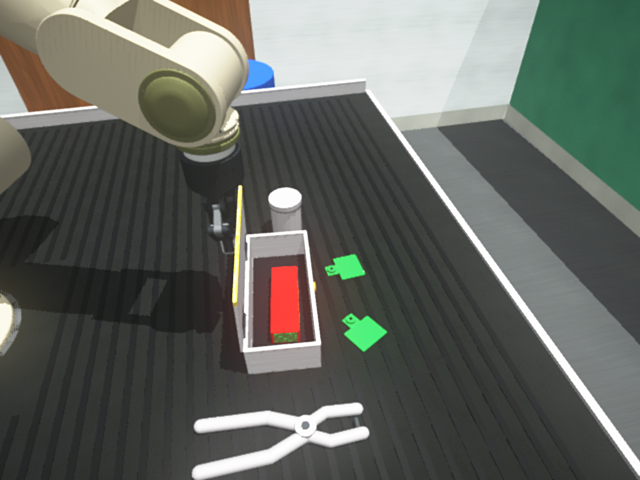

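The flap is moving: its edge is now at (240,188)–(236,300), nearly upright, with the fingers behind it at (222,245). Follow the arc.

```bash
python3 -m inch '[[[-0.02,0,0,0,0,0],[-0.04,0,0,0,0,0],[-0.06,0,0,0,0,0],[-0.08,0,0,0,0,0],[-0.1,0,0,0,0,0],[-0.125,0,0,0,0,0],[-0.145,0,0.015,0,0,0],[-0.163,0,0.03,0,0,0],[-0.18,0,0.047,0,0,0],[-0.195,0,0.065,0,0,0],[-0.195,0,0.065,0,0,0]]]'
python3 -c "
from h import *
p,d=snap('side','side6')
go((.020,0,.0736),(.026,0,.056),(.029,0,.045),(.03,0,.037))"
```

```text
time: 10.57
ee_pos: [0.5667, -0.0535, 0.0883]
tcp_rot: [[-0.993, 0.115, -0.001], [0.115, 0.993, 0.0], [0.001, 0.0, -1.0]]
ft_force: [1.0, 0.2, 4.1]
finger_gap: 0.0003
grasp_force: 1.4
t 10.6167 comp [ 0.0098 -0.0005  0.089 ] F [-0.947  -0.4743  2.8205] gap -0.00016810632169177481
turn units [ 0.0001 -0.0012 -0.0012]
(0.02, 0, 0.0736) [-0.0256  0.0012  0.0384]
(0.026, 0, 0.056) [-0.0406  0.0012  0.0824]
(0.029, 0, 0.045) [-0.0482  0.0012  0.1099]
(0.03, 0, 0.037) [-0.0507  0.0012  0.1299]
```

View pics/side6.png

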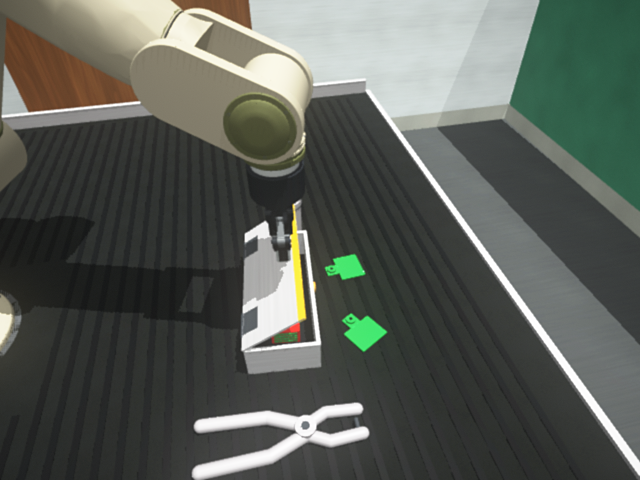

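The flap is now about half shut, with its stripe at (297,205)–(302,320) and the fingers on it near (285,258). Pressing it down the rest of the way.

```bash
python3 -m inch '[[[-0.01,0,0.013,0,0,0],[-0.019,0,0.026,0,0,0],[-0.026,0,0.039,0,0,0],[-0.032,0,0.052,0,0,0],[-0.037,0,0.066,0,0,0],[-0.041,0,0.082,0,0,0],[-0.045,0,0.096,0,0,0],[-0.048,0,0.108,0,0,0],[-0.05,0,0.118,0,0,0],[-0.05,0,0.122,0,0,0],[-0.05,0,0.122,0,0,0],[-0.05,0,0.122,0,0,0]]]'
python3 -c "
from h import *
p,d=snap('side','side7')
for q,w in zip([(250,340),(300,335),(265,300),(295,300)],(world('side',d,[(250,335),(300,335),(265,300),(295,300)])-C)@Rc):print(q,w)
go((.03,0,.037))"
```

```text
time: 11.62
ee_pos: [0.5862, -0.0556, 0.0413]
tcp_rot: [[-0.993, 0.115, 0.001], [0.115, 0.993, -0.0], [-0.001, 0.0, -1.0]]
ft_force: [-2.7, 0.4, 4.6]
finger_gap: 0.0002
grasp_force: 2.3
(250, 340) [-0.04602075 -0.10135688  0.06492874]
(300, 335) [ 0.02619686 -0.11237438  0.06872124]
(265, 300) [-0.02336153 -0.03919406  0.06624481]
(295, 300) [ 0.02315134 -0.0462325   0.0681929 ]
t 11.6667 comp [ 0.0298 -0.0004  0.0414] F [-3.555  -0.1117  4.4614] gap 0.0004135760428304295
turn units [-0.      0.0008 -0.0012]
(0.03, 0, 0.037) [-0.0005  0.001   0.0109]
```

```bash
python3 -m inch '[[[0,0,0.003,0,0,0],[0,0,0.006,0,0,0],[0,0,0.009,0,0,0],[0,0,0.012,0,0,0],[0,0,0.015,0,0,0],[0,0,0.015,0,0,0],[0,0,0.015,0,0,0],[0,0,0.015,0,0,0]]]'
python3 -c "
from h import *
p,d=snap('side','side8')
for w in (world('side',d,[(250,335),(300,335),(265,300),(295,300)])-C)@Rc:print(w)
go((.03,0,.037))"
```

```text
time: 12.33
ee_pos: [0.5865, -0.0557, 0.0366]
tcp_rot: [[-0.993, 0.115, 0.002], [0.115, 0.993, -0.0], [-0.002, -0.0, -1.0]]
ft_force: [-6.2, 2.5, 13.7]
finger_gap: 0.0
grasp_force: 6.6
[-0.04602342 -0.1013416   0.06490769]
[ 0.02623867 -0.10895192  0.06390182]
[-0.02357823 -0.03703522  0.06368934]
[ 0.02316272 -0.04296114  0.06427316]
t 12.3833 comp [ 0.0302 -0.0004  0.0366] F [-6.5649  1.2111 13.7796] gap -0.00015824644020512776
turn units [-0.0003  0.0023 -0.0012]
(0.03, 0, 0.037) [ 0.0004  0.0011 -0.0011]
```

The flap reads flat at 64 mm and the press is about 14 N. Hold briefly, take one last look, then hand in.

```bash
python3 -m inch '[[[0,0,0.003,0,0,0],[0,0,0.003,0,0,0],[0,0,0.003,0,0,0],[0,0,0.003,0,0,0],[0,0,0.003,0,0,0],[0,0,0.003,0,0,0]]]'
python3 -c "
from h import *
snap('side','side9')"
```

```text
time: 12.88
ee_pos: [0.5866, -0.0557, 0.0365]
tcp_rot: [[-0.993, 0.115, 0.002], [0.115, 0.993, -0.001], [-0.002, -0.0, -1.0]]
ft_force: [-9.7, 2.2, 22.9]
finger_gap: 0.0001
grasp_force: 11.3
```

View pics/side9.png

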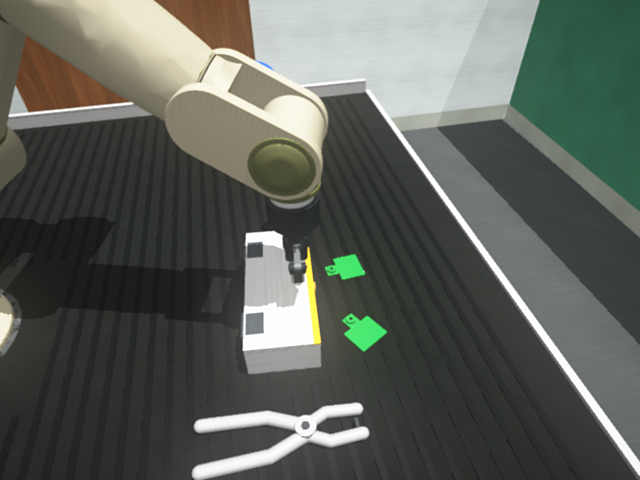

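The flap is flat over the box, with its stripe along the far wall at (309,250)–(318,342). The fingers are pressing at (297,280), and the tags and applicator have not moved.

```bash
python3 -c "
from plant import order
print(order.close_job())"
```

```text
the job is handed in; nothing more can be done
None
```

The job is handed in: the sleeve lies flat in the compartment and the flap is shut, with the fingers holding it down at about 23 N. The tags and applicator look unmoved; the canister was hidden behind the arm in the last picture, but nothing came near it. No verdict came back.

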